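# Index the bench lamp one hole over to the plaster mould

## Task

Bring the bench lamp over the plaster mould: hook a fingertip under the pull ring, lift the spring pin out of its hole, gently swing the lamp arm one hole towards the mould (not past it), and let the pin drop fully into that hole, then leave it. Do not grip the ring or anything else, and leave the mould, bowl, bottle and mallet where they are.

Things in the scene. Friction and masses are not known exactly. Their poses are not given: they have to be found in the camera images.
- stand: Grey bench stand, fixed. Origin on the bench top (z 0) on the arm's vertical pivot axis; x points out over the middle hole, z up. Nothing between pivot and ring is higher than 153 mm, except the pin's round guide (32 mm across) right under the ring, top at 165 mm.
- middle_hole (a point): Middle one of five square holes, 11 mm wide, in the stand's level steel sector plate (12 mm thick); point at the plate's top, 125 mm above the bench. The holes lie on a circle of radius 180 mm about the pivot, at -0.60, -0.30, 0, 0.30 and 0.60 rad from the stand's x axis.
- swingarm (a joint): Angle (rad) of the aluminium lamp arm about the pivot: 0 over the middle hole, where it starts; positive is counter-clockwise from above (towards the stand's +y). One hole is 0.30. The arm (top at 145 mm) takes about 1.5 N at the ring to turn when the pin is fully out, stays where it is left, and has stops at +-0.72.
- lamp (a point): Centre of the underside of the lamp on the arm's end: a white disc 96 mm across, 330 mm from the pivot, underside 130 mm and top 160 mm above the bench.
- pin (a joint): Lift (m) of the spring index pin in the arm, 180 mm from the pivot: 0 = seated in a hole, arm locked; 0.010 = foot rests on the plate between holes (slides there, drops by itself into a hole it passes over); stop at 0.022. 8 mm thick, round foot, 1.5 mm play to either side in a hole. Spring force down: 3 N seated, 6 N fully lifted. Rigid with its ring, does not rotate.
- ring_top (a point): Centre of the top bar of the pull ring on top of the pin: an upright rounded rectangle of 7 mm steel bar, 55 mm wide and 49 mm high inside (top bar's centreline 231 mm above the bench when seated, bottom bar's 56 mm lower). x points out along the arm, away from the pivot: one looks through the ring along x; y runs along the top bar; z up. Keep forces on it under 35 N.
- mould: White plaster mould half, 130 x 110 x 45 mm, with a horseshoe-shaped groove in its top; loose. It lies on one side of the arm (stand's +y or -y), below where the lamp stands when it is one hole further that way. Origin at the centre of its underside.
- bowl: Black mixing bowl, 110 mm across, 65 mm high, loose, on the other side of the arm. Origin at the centre of its underside.
- bottle: White bottle, 60 mm across, 160 mm high, loose, standing off to one side. Origin at the centre of its underside.
- mallet: Mallet with a wooden handle and black rubber head, 240 mm long, loose, lying off to the side. Origin below its middle, x towards its head.
There are look-alikes about, which are no part of the job. Of the things that look like the mould, the smallest one is meant.

How it is judged:
By the outcome, as a careful person would: the job done as asked, in the order asked, and still so for the second after the job is handed in, with the robot touching nothing.
It also fails if it takes over 48 s, if anything falls off the work surface, if the arm or the gripper's body presses on something with over 40 N, if the wrist force passes 120 N, or if a joint passes its speed limit or range.

## Robot

A 6-joint arm with a two-finger parallel gripper is mounted at the origin on the work surface. World frame = base frame: x ahead of the robot, y to its left, z up, the work surface at z = 0. Lengths are in mm, angles in rad, forces in N, time in s.
With the tool pointing down it reaches from about 375 to 975 mm from the base axis. Payload 3.8 kg.
Tool frame: the origin (TCP) lies at the very end of the fingers, on their centre line; the grasp point (between the pads) lies behind it (manip.grasp_offset is the z of the grasp point in the tool frame, in mm); z points along the fingers, y is the line along which they close (so a half turn about z gives the same grasp; the last joint's range is limited). The gripper opens to 85 mm and grips with 20 to 120 N. Pads are 22 mm wide; open, the fingers measure 114 mm over their backs; the gripper's body (76 mm by 85 mm) begins 54 mm behind the grasp point. The pads swing forward as they close: fully open they stand 13 mm farther back than shut.
Start: joints at [-1.209, 0.264, 1.604, -0, 1.274, -0.037], TCP at [262.105, -622.028, 231.28] pointing down, gripper open.
Joint ranges: [-2.63, 2.63], [-0.94, 2.18], [0.31, 2.57], [-1.31, 4.45], [0, 2.66], [-2.55, 2.55]. Speed limits (rad/s): [2.57, 2.57, 3.14, 3.14, 3.14, 3.14].

## Interface

Orientations are given as a unit quaternion [x, y, z, w].
In Python, from station import sense, imaging, job, manip gives the robot as it stands. The module is installed in compiled form; this text tells all that it offers.
- The arm moves only by the tool carry_out, never from a script. Its argument "targets" is a list of rows, each a list of 2 entries, a list of its own where there are three numbers: the shift along the tool's x, y, z normalised to -1 to 1, where 1 is 0.3 m, then the turn about the tool's z normalised to -1 to 1, where 1 is pi/2 rad. A call has 1 to 10 rows; each row is the pose to reach, as a shift and turn from the pose commanded when the call began, along the tool's axes at that moment; what a row does not reach only later rows make up. A row lasts 1/8 s, in which the tool goes at most 62.5 mm and 10.7 degrees, less where a joint would pass 70% of its speed; a pose out of reach is approached as far as the arm can. A call with a number of a shift or a turn outside -1 to 1 is refused whole. A call with a gripper value outside its range is refused whole. "gripper" is the closure in counts, from 0 (fully open) to 255 (shut), set as the call begins (left out, the last holds). The fingers move at their own pace and stop on an object; the grip force is fixed at half the most. Time passes only in rows, so rows that repeat a pose let the fingers close. It gives the time, the measured TCP pose, the force, the opening and the grip force at its end, in the units of the state.
- sense(): the state, without advancing time (a new reading comes with each control period).
- imaging.capture(name): name is "side" or "top"; returns (picture, depth): 400x640x3 uint8, red, green, blue; 400x640 float32, mm along the optical axis (not along the pixel's ray), 0 where there is no reading.
- imaging.get_calibration(name): a dict with "intrinsics" (3x3 intrinsics, pixels), "rvec" (rotation vector, rad) and "tvec" (3), from world to camera coordinates, as OpenCV has them. Camera axes: x right, y down, z forward; pixel columns grow to the right and rows downward; lengths in mm; the calibration is good to about 2 mm. A picture is of the moment at which its call begins. get_calibration takes no time and is no camera call.
- job.close_job(): hands the job in; it is judged then, once.
The state is a dict: "clock": time; "joint_positions": joint angles; "joint_velocities": joint speeds; "tau": joint torques, N m; "tool_pos": TCP position; "eef_rot": TCP orientation; "wrist_force": force on the tool from outside, world axes, zero at the start; "moment": the same for the moment, N m; "width": opening from 0.0 (shut) to 1.0 (fully open); "gripper_force": force on a finger pad.
Only numpy, scipy, OpenCV 4.12 (cv2) and the standard library are available. Lean on these libraries where they do the work, as an engineer would, in place of code of your own. Each camera call takes 0.05 s, during which the arm holds its last target. There are 200 camera calls.

## Working session

There is one attempt and no reset: what is moved stays moved. The work goes in short steps, Python scripts to look and compute and a tool call to move; the robot and the scene stay as the last step left them, time stands still between calls to the robot, and variables do not carry over. Pictures are saved under pics/ and viewed, at most 10 in all, crops included, and the job is handed in when it is done.

Besides the shell and the picture viewer there is one more tool, called after "Emit:" as name(argument=value, ...) on one line, values as JSON. carry_out: Moves the arm, as the interface text tells. Its arguments: {"type":"object","properties":{"targets":{"type":"array","items":{"type":"array"}},"gripper":{"type":"number"}},"required":["targets"]}

```bash
mkdir -p pics; cat > h.py <<'E'
import numpy as np, cv2
from station import sense, imaging, job, manip
def cal(n):
    c=imaging.get_calibration(n);R=cv2.Rodrigues(np.array(c["rvec"],float))[0];return np.array(c["intrinsics"],float),R,np.array(c["tvec"],float).ravel()
def world(n,d):
    K,R,t=cal(n);v,u=np.mgrid[0:400,0:640]
    p=np.stack([(u-K[0,2])/K[0,0]*d,(v-K[1,2])/K[1,1]*d,d],-1)
    return (p-t)@R
def onplane(n,uv,z):
    K,R,t=cal(n);r=R.T@np.linalg.inv(K)@np.array([uv[0],uv[1],1.]);c=-R.T@t
    return c+r*(z-c[2])/r[2]
E
python3 - <<'E'
from h import *
for n in("top","side"):
    p,d=imaging.capture(n);np.savez(f"{n}0.npz",p=p,d=d);cv2.imwrite(f"pics/{n}0.png",p[...,::-1])
    K,R,t=cal(n);print(n,-R.T@t,R[2],K[0,0])
print(sense(),manip.grasp_offset)
E
```

```text
top [ 522.8635748    39.60255695 1270.9583968 ] [ 0.02862314  0.0154482  -0.99947089] 452.0961240369728
side [438.25595979 797.94563376 937.88896691] [ 0.13844303 -0.68779728 -0.71257872] 383.9222431192988
{'clock': 0.1, 'joint_positions': array([-1.20891194e+00,  2.64661774e-01,  1.60525246e+00, -2.13004095e-05,
        1.27370608e+00, -3.69080877e-02]), 'joint_velocities': array([-0.00094654, -0.00164267, -0.00188996, -0.00104939, -0.00168764,
       -0.00085678]), 'tau': array([ 3.73553266e-04, -5.16707110e+01, -3.68590307e+01, -8.11646942e-05,
        6.30837225e-03,  1.11137015e-05]), 'tool_pos': array([ 261.85630523, -621.41296325,  230.08922717]), 'eef_rot': array([ 9.80185225e-01,  1.98080532e-01, -1.74057561e-04, -9.98827286e-04]), 'wrist_force': array([-0.82948767,  0.77759873, -0.44022546]), 'moment': array([-0.01457395,  0.02934803, -0.03547237]), 'gripper_force': 0.0, 'width': 1.0022825701489364} -18.700000000000003
```

View pics/top0.png

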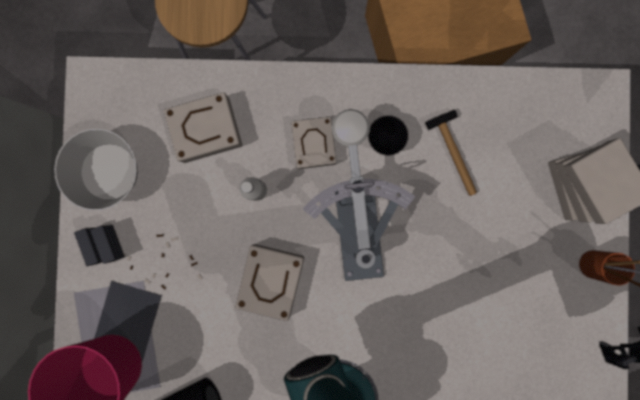

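View pics/side0.png

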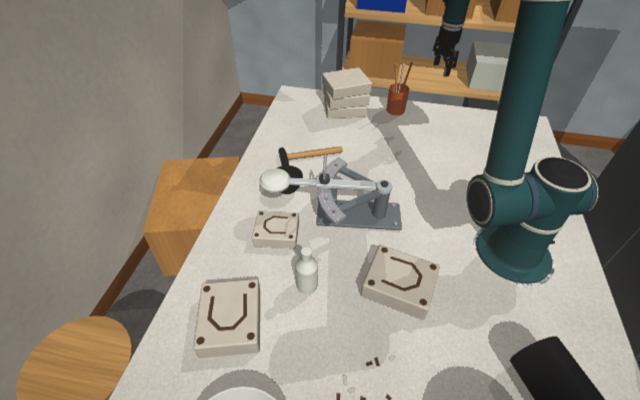

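The smallest mould look-alike is at top (313,142), beside the lamp at (350,126). The larger ones are at (203,127) and (270,281). The bowl is at (388,135), pivot at (366,259) and ring near (358,182). I'll measure these and confirm with an enlarged crop.

```bash
python3 - <<'E'
from h import *
T=np.load("top0.npz");S=np.load("side0.npz");W=world("top",T["d"]);Ws=world("side",S["d"])
for nm,uv,z in(("pivot",(366,259),None),("lamp",(350,126),160),("mould",(313,142),45),("mouldB",(203,127),None),("mouldC",(270,281),None),("bowl",(388,135),65),("bottle",(250,187),160)):
    print(nm,W[uv[1],uv[0]].round(),onplane("top",uv,z).round() if z else "")
# ring: high points in either view near arm
for n,w in(("top",W),("side",Ws)):
    m=(w[...,2]>172)&(w[...,2]<245)&(w[...,0]>450)&(w[...,0]<760)&(abs(w[...,1])<150)
    q=w[m];print(n,len(q));print(q[np.argsort(-q[:,2])][:40:2].round(1))
# lamp disc
m=(W[...,2]>150)&(W[...,2]<172)&(W[...,0]>680)&(abs(W[...,1])<150)
v,u=np.nonzero(m);print("lampdisc",W[m].mean(0),len(u),cv2.minEnclosingCircle(W[m][:,:2].astype(np.float32)))
a=cv2.resize(T["p"][90:290,280:440],None,fx=2.9,fy=2.9,interpolation=3);b=cv2.resize(S["p"][140:250,240:410],None,fx=3,fy=3,interpolation=3)[:,:320*2]
h=max(a.shape[0],b.shape[0]);c=np.zeros((h,800,3),np.uint8);c[:a.shape[0],:400]=a[:, :400];c[:b.shape[0],400:800]=b[:,50:450]
cv2.imwrite("pics/crop1.png",c[...,::-1])
E
```

```text
pivot [410. -58. 154.] 
lamp [736.  -9. 162.] [736.  -9. 160.]
mould [712.  85.  46.] [712.  85.  45.]
mouldB [743. 383.  60.] 
mouldC [334. 189.  58.] 
bowl [ 743. -123.    6.] [ 733. -116.   65.]
bottle [578. 232. 164.] [579. 233. 160.]
top 119
[[587.9 -14.  238.6]
 [588.3 -25.4 237.9]
 [588.1 -16.4 237. ]
 [585.9 -21.  236.8]
 [585.8 -16.4 236.6]
 [586.4 -37.  236.6]
 [591.2 -46.1 236.2]
 [591.3 -48.4 236. ]
 [588.6 -32.4 235.9]
 [593.7 -50.6 235.6]
 [586.1 -23.4 235.5]
 [585.6  -7.4 235.3]
 [591.4 -50.7 235.2]
 [589.1 -48.5 235. ]
 [590.9 -30.2 234.8]
 [590.8 -27.9 234.8]
 [591.  -34.8 234.4]
 [591.2 -39.3 234.3]
 [588.9 -41.7 234.2]
 [586.  -18.9 234.2]]
side 74
[[ 5.886e+02 -1.830e+01  2.360e+02]
 [ 5.904e+02 -4.150e+01  2.352e+02]
 [ 5.872e+02 -1.100e+01  2.349e+02]
 [ 5.891e+02 -6.500e+00  2.347e+02]
 [ 5.846e+02 -1.260e+01  2.341e+02]
 [ 5.924e+02 -5.180e+01  2.339e+02]
 [ 5.944e+02 -4.730e+01  2.335e+02]
 [ 5.891e+02 -3.520e+01  2.331e+02]
 [ 5.912e+02 -1.710e+01  2.328e+02]
 [ 5.866e+02 -2.270e+01  2.327e+02]
 [ 5.888e+02 -5.400e+00  2.320e+02]
 [ 5.844e+02 -1.180e+01  2.311e+02]
 [ 5.864e+02 -7.500e+00  2.306e+02]
 [ 5.890e+02 -2.060e+01  2.303e+02]
 [ 5.896e+02 -5.310e+01  2.297e+02]
 [ 5.908e+02 -5.930e+01  2.282e+02]
 [ 5.844e+02  1.800e+00  2.278e+02]
 [ 5.881e+02 -2.400e+00  2.272e+02]
 [ 5.877e+02 -4.000e-01  2.253e+02]
 [ 5.845e+02  1.200e+00  2.235e+02]]
lampdisc [736.12485879 -11.10961539 156.614623  ] 870 ((732.5172729492188, -8.670008659362793), 47.2489013671875)
```

View pics/crop1.png

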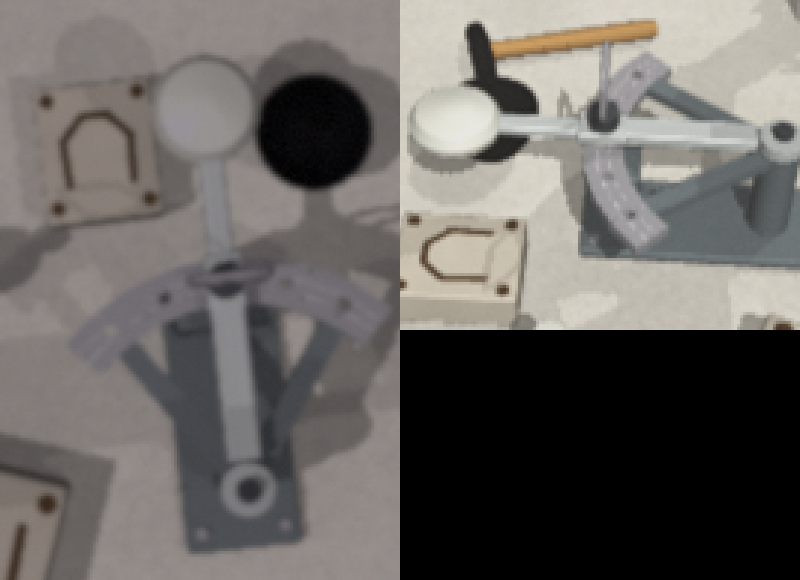

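Confirmed: the small mould is at (712,85), which matches the predicted lamp position at +0.30 (708,85). The swing is counter-clockwise and the ring is at about (588,-31) with yaw 0.147. The tool points down and moves only shift it or turn it about its own z. I'll see what happens at the edge of the reach, moving up in free space.

Emit:
carry_out(targets=[[[0,0,-0.2],0],[[0,0,-0.4],0],[[0,0,-0.6],0],[[0,0,-0.8],0],[[0,0,-1],0],[[0,0,-1],0]], gripper=230)

```text
clock: 0.85
tool_pos: [262.4, -622.7, 538.8]
eef_rot: [0.98, 0.198, 0.001, 0.006]
wrist_force: [-0.9, 0.3, 1.0]
width: 0.101
gripper_force: 0.0
```

Emit:
carry_out(targets=[[[0,0,-0.2],0],[[0,0,-0.4],0],[[0,0,-0.6],0],[[0,0,-0.8],0],[[0,0,-1],0],[[0,0,-1],0]])

```text
clock: 1.6
tool_pos: [245.4, -582.3, 771.8]
eef_rot: [0.98, 0.198, 0.004, 0.019]
wrist_force: [-0.1, -0.2, 0.3]
width: 0.096
gripper_force: 0.0
```

Emit:
carry_out(targets=[[[0,0,-0.2],0],[[0,0,-0.4],0],[[0,0,-0.6],0],[[0,0,-0.8],0],[[0,0,-1],0],[[0,0,-1],0]])

```text
clock: 2.35
tool_pos: [208.3, -494.4, 837.8]
eef_rot: [0.98, 0.198, 0.006, 0.032]
wrist_force: [-0.3, -0.7, 0.0]
width: 0.099
gripper_force: 0.0
```

```bash
python3 - <<'E'
from h import *
from scipy.spatial.transform import Rotation as Ro
s=sense();print(s["joint_positions"].round(3),s["tool_pos"].round(1),Ro.from_quat(s["eef_rot"]).as_matrix().round(3),s["clock"],s["width"])
E
```

```text
[-1.22   0.338  0.312  0.005  2.427 -0.045] [ 208.3 -494.4  837.8] [[ 0.922  0.387  0.025]
 [ 0.388 -0.92  -0.059]
 [-0.     0.065 -0.998]] 2.35 0.09930049545435375
```

At the limit the tool does tilt a little (0.065 rad). Next I'll push up and inward, so the wrist joint's own limit comes into play, and see whether the tilt stays.

Emit:
carry_out(targets=[[[0,-0.3,-1],0],[[0,-0.6,-1],0],[[0,-1,-1],0],[[0,-1,-1],0],[[0,-1,-1],0],[[0,-1,-1],0]])

```text
clock: 3.1
tool_pos: [108.1, -255.6, 943.8]
eef_rot: [0.979, 0.198, 0.009, 0.052]
wrist_force: [1.0, -0.3, 0.6]
width: 0.101
gripper_force: 0.0
```

```bash
cat > st.py <<'E'
from h import *
from scipy.spatial.transform import Rotation as Ro
s=sense();print(s["joint_positions"].round(3),s["tool_pos"].round(1),"\n",Ro.from_quat(s["eef_rot"]).as_matrix().round(3),"pitch",s["joint_positions"][[1,2,4]].sum().round(3),s["clock"],s["wrist_force"].round(1))
E
python3 st.py
```

```text
[-1.269  0.062  0.311  0.014  2.662 -0.084] [ 108.1 -255.6  943.8] 
 [[ 0.922  0.386  0.038]
 [ 0.388 -0.916 -0.099]
 [-0.004  0.106 -0.994]] pitch 3.036 3.1 [ 1.  -0.3  0.6]
```

Emit:
carry_out(targets=[[[0,-1,-0.5],0],[[0,-1,-0.5],0],[[0,-1,-0.5],0],[[0,-1,-0.5],0],[[0,-1,-0.5],0],[[0,-1,-0.5],0]])

```text
clock: 3.85
tool_pos: [90.6, -174.1, 970.8]
eef_rot: [0.974, 0.197, 0.013, 0.109]
wrist_force: [0.4, -0.5, -0.5]
width: 0.102
gripper_force: 0.0
```

```bash
python3 st.py
```

```text
[-1.196 -0.053  0.313 -0.026  2.662 -0.049] [  90.6 -174.1  970.8] 
 [[ 0.922  0.38   0.069]
 [ 0.386 -0.899 -0.208]
 [-0.017  0.218 -0.976]] pitch 2.921 3.85 [ 0.4 -0.5 -0.5]
```

Emit:
carry_out(targets=[[[0,0.2,0.1],0],[[0,0.4,0.3],0],[[0,0.6,0.5],0],[[0,0.8,0.7],0],[[0,0.8,0.7],0]])

```text
clock: 4.47
tool_pos: [194.3, -427.9, 821.2]
eef_rot: [0.974, 0.197, 0.013, 0.109]
wrist_force: [0.1, -0.4, 0.7]
width: 0.097
gripper_force: 0.0
```

```bash
python3 st.py
```

```text
[-1.187 -0.02   0.811 -0.017  2.13  -0.025] [ 194.3 -427.9  821.2] 
 [[ 0.922  0.381  0.068]
 [ 0.386 -0.899 -0.207]
 [-0.018  0.217 -0.976]] pitch 2.922 4.475 [ 0.1 -0.4  0.7]
```

Tilt persists once gained, so it can be ratcheted up to about 40° from vertical, which is enough for a hook. Before swinging the arm to that azimuth and leaning back, I'll check the free space behind the base.

```bash
python3 - <<'E'
from h import *
from scipy.optimize import least_squares
for n in("top","side"):
    W=world(n,np.load(n+"0.npz")["d"]).reshape(-1,3);d=np.load(n+"0.npz")["d"].ravel()
    m=(d>0)&(W[:,0]<-60)&(W[:,2]>250)&(W[:,0]>-1500);q=W[m]
    print(n,m.sum(), np.percentile(q,[0,5,50,95,100],axis=0).round() if m.sum() else "", "xmin",W[d>0].min(0))
D=np.array([(.2647,1.6053,1.2737,674.3,230.1),(.338,.312,2.427,536.5,837.8),(.062,.311,2.662,277.5,943.8),(-.053,.313,2.662,196.3,970.8),(-.02,.811,2.13,470,821.2)])
def f(v):
    h,a,b,T=v;p=D[:,0]+D[:,1];q=p+D[:,2]
    return np.r_[a*np.sin(D[:,0])+b*np.sin(p)+T*np.sin(q)-D[:,3],h+a*np.cos(D[:,0])+b*np.cos(p)+T*np.cos(q)-D[:,4]]
s=least_squares(f,[180,505,567,271]);print(s.x,s.fun.round(1))
E
```

```text
top 0  xmin [ -261.50792248 -1349.57960206  -772.27438877]
side 592 [[ -366. -1378.   250.]
 [ -356. -1362.   253.]
 [  -84.    -6.   281.]
 [  -63.    37.   314.]
 [  -60.    43.   327.]] xmin [-1215.70237788 -1774.41014181  -772.6786133 ]
[258.80067435 514.17613674 566.27480999 357.80906329] [ 0.6 -0.2 -1.2 -0.   0.7  0.2 -0.2 -0.3 -0.5  0.7]
```

Emit:
carry_out(targets=[[[0.1,-0.17,-0.07],0],[[0.2,-0.33,-0.13],0],[[0.31,-0.5,-0.2],0],[[0.41,-0.66,-0.26],0],[[0.51,-0.83,-0.33],0]])

```text
clock: 5.1
tool_pos: [232.8, -129.5, 861.2]
eef_rot: [0.974, 0.196, 0.013, 0.11]
wrist_force: [1.1, -0.1, 0.0]
width: 0.102
gripper_force: 0.0
```

Emit:
carry_out(targets=[[[0.1,-0.17,-0.07],0],[[0.2,-0.33,-0.13],0],[[0.31,-0.5,-0.2],0],[[0.41,-0.66,-0.26],0],[[0.51,-0.83,-0.33],0],[[0.51,-0.83,-0.33],0]])

```text
clock: 5.85
tool_pos: [274.3, 177.8, 898.6]
eef_rot: [0.973, 0.2, 0.011, 0.112]
wrist_force: [0.0, 0.6, 0.4]
width: 0.101
gripper_force: 0.0
```

```bash
cat >> st.py <<'E'
M=Ro.from_quat(s["eef_rot"]).as_matrix()
import sys
if len(sys.argv)>1: print("shift/300:",(M.T@np.array(eval(sys.argv[1]),float)/300).round(3))
E
python3 st.py "[-250,-164,0]"
```

```text
[ 0.716  0.095  0.474 -0.426  2.626  1.516] [274.3 177.8 898.6] 
 [[ 0.92   0.386  0.065]
 [ 0.391 -0.895 -0.213]
 [-0.024  0.222 -0.975]] pitch 3.195 5.85 [0.  0.6 0.4]
shift/300: [-0.98   0.168  0.062]
```

Emit:
carry_out(targets=[[[-1,0.25,-0.4],0],[[-1,0.25,-0.4],0],[[-1,0.25,-0.4],0],[[-1,0.25,-0.4],0]])

```text
clock: 6.35
tool_pos: [132.1, 42.4, 913.8]
eef_rot: [0.974, 0.2, 0.03, 0.105]
wrist_force: [0.6, 0.4, 0.0]
width: 0.098
gripper_force: 0.0
```

Emit:
carry_out(targets=[[[-1,0.25,-0.4],0],[[-1,0.25,-0.4],0],[[-1,0.25,-0.4],0]])

```text
clock: 6.72
tool_pos: [81.0, -25.9, 924.2]
eef_rot: [0.976, 0.199, 0.029, 0.085]
wrist_force: [1.1, -0.1, -0.8]
width: 0.097
gripper_force: 0.0
```

```bash
python3 st.py "[-250,-164,0]"
```

```text
[ 0.063 -0.31   0.683 -0.355  2.661  0.907] [ 81.  -25.9 924.2] 
 [[ 0.919  0.384  0.091]
 [ 0.394 -0.906 -0.155]
 [ 0.023  0.178 -0.984]] pitch 3.034 6.725 [ 1.1 -0.1 -0.8]
shift/300: [-0.981  0.175  0.009]
```

Emit:
carry_out(targets=[[[-0.8,0,-0.6],0],[[-0.8,0,-0.6],0],[[-0.8,0,-0.6],0],[[-0.8,0,-0.6],0]])

```text
clock: 7.22
tool_pos: [60.0, -93.3, 964.9]
eef_rot: [0.971, 0.186, -0.012, 0.147]
wrist_force: [0.2, -0.2, 0.1]
width: 0.097
gripper_force: 0.0
```

Emit:
carry_out(targets=[[[-0.8,0,-0.6],0],[[-0.8,0,-0.6],0],[[-0.8,0,-0.6],0],[[-0.8,0,-0.6],0]])

```text
clock: 7.72
tool_pos: [41.1, -117.3, 980.1]
eef_rot: [0.968, 0.206, -0.018, 0.145]
wrist_force: [0.2, -0.4, 0.3]
width: 0.099
gripper_force: 0.0
```

```bash
python3 st.py "[-250,-164,0]"
```

```text
[-1.229 -0.16   0.35  -0.16   2.662 -0.23 ] [  41.1 -117.3  980.1] 
 [[ 0.915  0.403  0.024]
 [ 0.393 -0.873 -0.288]
 [-0.095  0.273 -0.957]] pitch 2.852 7.725 [ 0.2 -0.4  0.3]
shift/300: [-0.977  0.141  0.137]
```

The residual tilt points to azimuth -1.5. I'll go round to azimuth about +1.65 and cancel it in that plane, then tilt afresh in the plane I want.

Emit:
carry_out(targets=[[[0.16,-0.06,0.04],-0.1],[[0.32,-0.12,0.08],-0.2],[[0.48,-0.18,0.12],-0.3],[[0.64,-0.23,0.15],-0.4],[[0.8,-0.29,0.19],-0.5],[[0.94,-0.34,0.23],-0.6],[[0.94,-0.34,0.23],-0.7],[[0.94,-0.34,0.23],-0.8]])

```text
clock: 8.72
tool_pos: [231.7, 38.1, 874.9]
eef_rot: [0.815, 0.564, -0.07, 0.117]
wrist_force: [0.6, -1.2, 0.0]
width: 0.1
gripper_force: 0.0
```

```bash
python3 st.py "[-289,290,20]"
```

```text
[ 0.434 -0.158  0.801 -0.467  2.548  0.41 ] [231.7  38.1 874.9] 
 [[ 0.354  0.935  0.017]
 [ 0.902 -0.337 -0.27 ]
 [-0.246  0.111 -0.963]] pitch 3.191 8.725 [ 0.6 -1.2  0. ]
shift/300: [ 0.514 -1.219 -0.342]
```

Emit:
carry_out(targets=[[[0.06,-0.15,-0.04],0],[[0.13,-0.3,-0.09],0],[[0.19,-0.46,-0.13],0],[[0.26,-0.61,-0.17],0]])

```text
clock: 9.22
tool_pos: [94.1, 186.2, 857.2]
eef_rot: [0.817, 0.562, -0.059, 0.113]
wrist_force: [1.5, 0.0, -0.2]
width: 0.098
gripper_force: 0.0
```

Emit:
carry_out(targets=[[[0.06,-0.15,-0.04],0],[[0.13,-0.3,-0.09],0],[[0.19,-0.46,-0.13],0],[[0.26,-0.61,-0.17],0],[[0.26,-0.61,-0.17],0],[[0.26,-0.61,-0.17],0]])

```text
clock: 9.98
tool_pos: [-48.5, 330.4, 849.1]
eef_rot: [0.818, 0.562, -0.055, 0.107]
wrist_force: [-0.2, 0.6, -0.5]
width: 0.1
gripper_force: 0.0
```

```bash
python3 st.py "[20,-250,150]"
```

```text
[ 1.653  0.082  0.639 -0.022  2.662  2.   ] [-48.5 330.4 849.1] 
 [[ 0.361  0.932  0.03 ]
 [ 0.908 -0.344 -0.237]
 [-0.211  0.113 -0.971]] pitch 3.383 9.975 [-0.2  0.6 -0.5]
shift/300: [-0.838  0.406 -0.286]
```

Emit:
carry_out(targets=[[[-1,0.45,-0.35],0],[[-1,0.45,-0.35],0],[[-1,0.45,-0.35],0],[[-1,0.45,-0.35],0]])

```text
clock: 10.48
tool_pos: [-41.1, 158.9, 851.1]
eef_rot: [0.821, 0.563, -0.042, 0.084]
wrist_force: [0.4, 0.0, 0.1]
width: 0.095
gripper_force: 0.0
```

Emit:
carry_out(targets=[[[-1,0.45,-0.4],0],[[-1,0.45,-0.4],0],[[-1,0.45,-0.4],0],[[-1,0.45,-0.4],0]])

```text
clock: 10.98
tool_pos: [-68.7, 25.4, 833.3]
eef_rot: [0.82, 0.567, -0.041, 0.061]
wrist_force: [0.2, 0.4, 0.5]
width: 0.095
gripper_force: 0.0
```

```bash
python3 st.py "[20,-250,150]"
```

```text
[ 2.066 -0.451  1.057  0.147  2.663  2.553] [-68.7  25.4 833.3] 
 [[ 0.353  0.936  0.003]
 [ 0.926 -0.349 -0.147]
 [-0.137  0.054 -0.989]] pitch 3.269 10.975 [0.2 0.4 0.5]
shift/300: [-0.816  0.38  -0.372]
```

Emit:
carry_out(targets=[[[0.17,-0.02,-0.11],-0.1],[[0.34,-0.04,-0.22],-0.2],[[0.5,-0.06,-0.34],-0.3],[[0.67,-0.08,-0.45],-0.4],[[0.84,-0.1,-0.56],-0.5],[[0.84,-0.1,-0.56],-0.5]])

```text
clock: 11.72
tool_pos: [-12.8, 281.4, 887.2]
eef_rot: [0.542, 0.838, -0.046, 0.034]
wrist_force: [0.0, 0.4, 0.5]
width: 0.097
gripper_force: 0.0
```

Emit:
carry_out(targets=[[[-0.95,-0.4,-0.5],0],[[-0.95,-0.4,-0.5],0],[[-0.95,-0.4,-0.5],0]])

```text
clock: 12.1
tool_pos: [-8.7, 150.4, 885.2]
eef_rot: [0.544, 0.839, -0.026, 0.024]
wrist_force: [0.3, 0.8, 0.7]
width: 0.098
gripper_force: 0.0
```

```bash
python3 st.py "[20,-280,200]"
```

```text
[ 1.502 -0.241  0.788 -0.037  2.663  1.049] [ -8.7 150.4 885.2] 
 [[-0.408  0.913  0.012]
 [ 0.91   0.408 -0.069]
 [-0.068 -0.017 -0.998]] pitch 3.209 12.1 [0.3 0.8 0.7]
shift/300: [-0.922 -0.331 -0.6  ]
```

Emit:
carry_out(targets=[[[-0.92,-0.33,-0.6],0],[[-0.92,-0.33,-0.6],0],[[-0.92,-0.33,-0.6],0]])

```text
clock: 12.48
tool_pos: [21.3, 61.6, 877.1]
eef_rot: [0.541, 0.84, -0.002, 0.022]
wrist_force: [1.1, 0.7, -0.4]
width: 0.098
gripper_force: 0.0
```

Emit:
carry_out(targets=[[[-0.92,-0.33,-0.6],0],[[-0.92,-0.33,-0.6],0],[[-0.92,-0.33,-0.6],0]])

```text
clock: 12.85
tool_pos: [45.0, 33.7, 883.3]
eef_rot: [0.543, 0.839, 0.001, 0.022]
wrist_force: [0.1, 0.5, -0.2]
width: 0.096
gripper_force: 0.0
```

```bash
python3 st.py "[380,70,20]"
```

```text
[ 0.41  -0.407  0.859 -0.075  2.662 -0.078] [ 45.   33.7 883.3] 
 [[-0.409  0.912  0.038]
 [ 0.912  0.41  -0.021]
 [-0.035  0.026 -0.999]] pitch 3.114 12.85 [ 0.1  0.5 -0.2]
shift/300: [-0.307  1.252 -0.024]
```

Emit:
carry_out(targets=[[[-0.05,0.18,-0.04],0],[[-0.1,0.36,-0.08],0],[[-0.14,0.54,-0.12],0],[[-0.19,0.72,-0.16],0],[[-0.24,0.9,-0.2],0],[[-0.24,0.9,-0.3],0]])

```text
clock: 13.6
tool_pos: [314.8, 79.4, 921.6]
eef_rot: [0.543, 0.839, 0.001, 0.022]
wrist_force: [0.9, -0.4, -0.6]
width: 0.1
gripper_force: 0.0
```

Emit:
carry_out(targets=[[[0.14,-1,-0.9],0],[[0.14,-1,-0.9],0],[[0.14,-1,-0.9],0],[[0.14,-1,-0.9],0]])

```text
clock: 14.1
tool_pos: [237.2, 47.1, 956.7]
eef_rot: [0.54, 0.838, 0.037, 0.07]
wrist_force: [0.2, -1.2, -0.3]
width: 0.098
gripper_force: 0.0
```

```bash
python3 st.py "[-290,-75,200]"
```

```text
[ 0.145  0.013  0.311 -0.078  2.662 -0.352] [237.2  47.1 956.7] 
 [[-0.406  0.9    0.157]
 [ 0.911  0.413 -0.014]
 [-0.077  0.138 -0.987]] pitch 2.986 14.1 [ 0.2 -1.2 -0.3]
shift/300: [ 0.113 -0.882 -0.807]
```

Emit:
carry_out(targets=[[[0.33,-1,-1],0],[[0.33,-1,-1],0],[[0.33,-1,-1],0],[[0.33,-1,-1],0]])

```text
clock: 14.6
tool_pos: [165.6, 44.6, 977.0]
eef_rot: [0.537, 0.834, 0.068, 0.108]
wrist_force: [-0.6, 0.2, -0.5]
width: 0.096
gripper_force: 0.0
```

Emit:
carry_out(targets=[[[0.33,-1,-0.9],0],[[0.33,-1,-0.9],0],[[0.33,-1,-0.9],0],[[0.33,-1,-0.9],0]])

```text
clock: 15.1
tool_pos: [108.0, 66.5, 986.2]
eef_rot: [0.541, 0.826, 0.126, 0.095]
wrist_force: [0.0, -0.8, -0.4]
width: 0.096
gripper_force: 0.0
```

```bash
python3 st.py "[-290,-20,180]"
```

```text
[ 0.433 -0.148  0.311 -0.061  2.662 -0.038] [108.   66.5 986.2] 
 [[-0.397  0.87   0.293]
 [ 0.918  0.384  0.105]
 [-0.022  0.311 -0.95 ]] pitch 2.825 15.1 [ 0.  -0.8 -0.4]
shift/300: [ 0.31  -0.68  -0.861]
```

Emit:
carry_out(targets=[[[0.1,-1,-0.8],0],[[0.1,-1,-0.8],0],[[0.1,-1,-0.8],0],[[0.1,-1,-0.8],0]])

```text
clock: 15.6
tool_pos: [38.9, 35.4, 995.3]
eef_rot: [0.532, 0.821, 0.169, 0.121]
wrist_force: [-0.5, 0.5, 0.8]
width: 0.094
gripper_force: 0.0
```

Emit:
carry_out(targets=[[[0.1,-1,-0.8],0],[[0.1,-1,-0.8],0],[[0.1,-1,-0.8],0],[[0.1,-1,-0.8],0]])

```text
clock: 16.1
tool_pos: [-31.5, 5.3, 996.5]
eef_rot: [0.525, 0.811, 0.211, 0.149]
wrist_force: [0.2, -0.3, -0.1]
width: 0.1
gripper_force: 0.0
```

```bash
python3 st.py "[-290,-80,100]"
```

```text
[ 0.423 -0.354  0.311 -0.044  2.662 -0.043] [-31.5   5.3 996.5] 
 [[-0.405  0.789  0.463]
 [ 0.914  0.36   0.186]
 [-0.02   0.498 -0.867]] pitch 2.619 16.1 [ 0.2 -0.3 -0.1]
shift/300: [ 0.141 -0.692 -0.786]
```

Emit:
carry_out(targets=[[[0.15,-1,-0.8],0],[[0.15,-1,-0.8],0],[[0.15,-1,-0.8],0],[[0.15,-1,-0.8],0]])

```text
clock: 16.6
tool_pos: [-105.8, -15.3, 989.7]
eef_rot: [0.516, 0.799, 0.253, 0.176]
wrist_force: [0.7, 0.9, 0.8]
width: 0.097
gripper_force: 0.0
```

Emit:
carry_out(targets=[[[0.2,-1,-0.7],0],[[0.2,-1,-0.7],0],[[0.2,-1,-0.7],0],[[0.2,-1,-0.7],0]])

```text
clock: 17.1
tool_pos: [-185.4, -25.0, 974.1]
eef_rot: [0.505, 0.785, 0.297, 0.201]
wrist_force: [0.3, 0.5, -0.3]
width: 0.098
gripper_force: 0.0
```

```bash
python3 st.py "[400,0,-200]"
```

```text
[ 0.344 -0.566  0.312  0.088  2.661  0.011] [-185.4  -25.   974.1] 
 [[-0.409  0.674  0.615]
 [ 0.913  0.313  0.264]
 [-0.015  0.669 -0.743]] pitch 2.407 17.1 [ 0.3  0.5 -0.3]
shift/300: [-0.535  0.452  1.316]
```

Emit:
carry_out(targets=[[[-0.06,0.02,0.19],0],[[-0.12,0.05,0.38],0],[[-0.19,0.07,0.58],0],[[-0.25,0.09,0.77],0],[[-0.32,0.12,0.96],0]], gripper=250)

```text
clock: 17.73
tool_pos: [50.4, -19.8, 809.8]
eef_rot: [0.508, 0.788, 0.288, 0.197]
wrist_force: [0.7, -1.2, 0.6]
width: 0.02
gripper_force: 0.0
```

Emit:
carry_out(targets=[[[-0.06,0.02,0.19],0.1],[[-0.12,0.05,0.38],0.2],[[-0.19,0.07,0.58],0.3],[[-0.25,0.09,0.77],0.4],[[-0.32,0.12,0.96],0.5],[[-0.32,0.12,0.96],0.5]])

```text
clock: 18.48
tool_pos: [208.2, 5.9, 722.3]
eef_rot: [0.733, 0.597, 0.307, 0.107]
wrist_force: [-0.2, -0.6, -0.2]
width: 0.021
gripper_force: 0.0
```

```bash
python3 st.py "[200,-40,-300]"
```

```text
[ 2.055 -0.943  1.61  -0.964  2.306  1.525] [208.2   5.9 722.3] 
 [[ 0.098  0.81   0.578]
 [ 0.941 -0.264  0.21 ]
 [ 0.323  0.524 -0.788]] pitch 2.973 18.475 [-0.2 -0.6 -0.2]
shift/300: [-0.383  0.051  1.146]
```

Passing near the axis flipped the arm onto its backward branch (j1=2.05). I'll bring the wrist back through the axis and around the front to unflip it.

Emit:
carry_out(targets=[[[0.16,-0.09,0],0],[[0.32,-0.18,0],0],[[0.47,-0.27,0.01],0],[[0.63,-0.37,0.01],0],[[0.79,-0.46,0.02],0],[[0.79,-0.46,0.02],0]])

```text
clock: 19.23
tool_pos: [122.6, 265.7, 720.8]
eef_rot: [0.733, 0.598, 0.306, 0.108]
wrist_force: [0.2, 0.3, 0.5]
width: 0.021
gripper_force: 0.0
```

```bash
python3 st.py "[255,-20,-30]"; python3 - <<'E'
from h import *
from scipy.spatial.transform import Rotation as Ro
s=sense();print("wrist",s["tool_pos"]-358*Ro.from_quat(s["eef_rot"]).as_matrix()[:,2])
E
```

```text
[ 1.836 -0.552  1.546 -0.726  1.97   1.683] [122.6 265.7 720.8] 
 [[ 0.097  0.811  0.578]
 [ 0.942 -0.261  0.209]
 [ 0.32   0.524 -0.789]] pitch 2.964 19.225 [0.2 0.3 0.5]
shift/300: [-0.013  0.654  0.556]
wrist [ -84.16556784  190.93618286 1003.34398292]
```

Emit:
carry_out(targets=[[[0,0.13,0.11],0],[[0,0.26,0.22],0],[[0,0.39,0.34],0],[[-0.01,0.52,0.45],0],[[-0.01,0.65,0.56],0]])

```text
clock: 19.85
tool_pos: [364.0, 246.2, 690.7]
eef_rot: [0.733, 0.598, 0.306, 0.106]
wrist_force: [-0.8, 2.1, -0.4]
width: 0.023
gripper_force: 0.0
```

Emit:
carry_out(targets=[[[-0.17,0.11,0.05],0],[[-0.33,0.22,0.1],0],[[-0.5,0.33,0.14],0],[[-0.66,0.44,0.19],0],[[-0.66,0.44,0.19],0]])

```text
clock: 20.48
tool_pos: [485.3, 31.5, 647.6]
eef_rot: [0.737, 0.595, 0.304, 0.105]
wrist_force: [0.2, 1.4, 0.3]
width: 0.022
gripper_force: 0.0
```

```bash
python3 st.py "[0,-70,-330]"
```

```text
[-0.228 -0.477  1.653  0.343  1.404  0.025] [485.3  31.5 647.6] 
 [[ 0.107  0.813  0.573]
 [ 0.94  -0.27   0.208]
 [ 0.323  0.516 -0.793]] pitch 2.579 20.475 [0.2 1.4 0.3]
shift/300: [-0.575 -0.505  0.824]
```

Emit:
carry_out(targets=[[[-0.08,-0.06,0.13],0.09],[[-0.17,-0.13,0.26],0.18],[[-0.25,-0.19,0.4],0.27],[[-0.34,-0.26,0.53],0.36],[[-0.42,-0.32,0.66],0.45],[[-0.51,-0.39,0.79],0.55],[[-0.59,-0.45,0.92],0.64],[[-0.59,-0.45,0.92],0.64]])

```text
clock: 21.48
tool_pos: [512.3, -35.3, 299.0]
eef_rot: [0.932, 0.17, 0.315, -0.058]
wrist_force: [-0.0, 0.6, 0.8]
width: 0.017
gripper_force: 0.0
```

```bash
python3 st.py "[519-s['tool_pos'][0],-41-s['tool_pos'][1],199-s['tool_pos'][2]]"; python3 - <<'E'
from h import *
p,d=imaging.capture("side");cv2.imwrite("pics/side1.png",cv2.resize(p[100:300,200:500],None,fx=2.6,fy=2.6,interpolation=3)[...,::-1])
E
```

```text
[-0.411 -0.434  2.254  0.568  0.907  0.538] [512.3 -35.3 299. ] 
 [[ 0.744  0.353  0.567]
 [ 0.28  -0.936  0.215]
 [ 0.606 -0.001 -0.795]] pitch 2.726 21.475 [-0.   0.6  0.8]
shift/300: [-0.191  0.026  0.274]
```

View pics/side1.png

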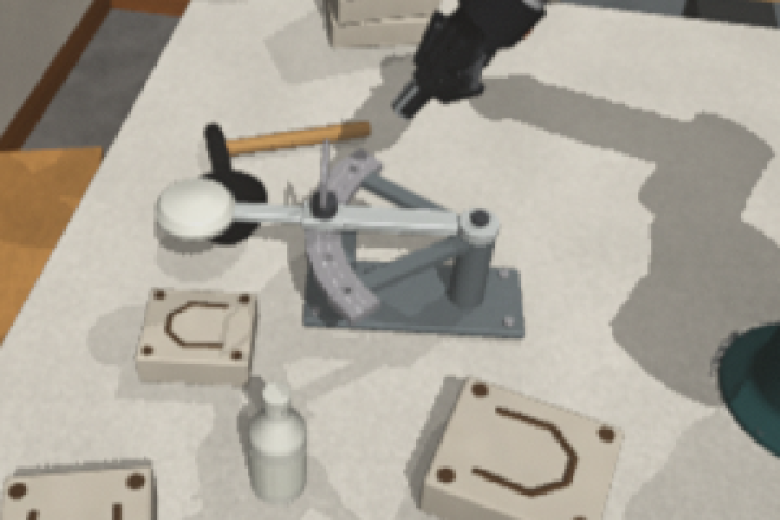

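The gripper (crop 400,110) is tilted and pointing at the ring (crop 325,170) from the pivot side. Everything else is in place. Going down, then through the ring.

Emit:
carry_out(targets=[[[-0.06,0.01,0.09],0],[[-0.13,0.02,0.18],0],[[-0.19,0.03,0.27],0],[[-0.19,0.03,0.27],0]])

```text
clock: 22.02
tool_pos: [523.3, -42.9, 208.0]
eef_rot: [0.93, 0.172, 0.319, -0.055]
wrist_force: [-0.2, -0.0, 0.6]
width: 0.017
gripper_force: 0.0
```

```bash
python3 st.py "[590-s['tool_pos'][0],-31-s['tool_pos'][1],199-s['tool_pos'][2]]"
```

```text
[-0.42  -0.324  2.358  0.699  0.729  0.343] [523.3 -42.9 208. ] 
 [[ 0.737  0.355  0.575]
 [ 0.284 -0.935  0.213]
 [ 0.613  0.006 -0.79 ]] pitch 2.764 22.025 [-0.2 -0.   0.6]
shift/300: [0.157 0.042 0.16 ]
```

Emit:
carry_out(targets=[[[0.05,0.01,0.05],0],[[0.09,0.02,0.09],0],[[0.09,0.02,0.09],0]])

```text
clock: 22.4
tool_pos: [563.6, -35.8, 207.8]
eef_rot: [0.929, 0.172, 0.322, -0.054]
wrist_force: [0.1, 1.0, -0.2]
width: 0.02
gripper_force: 0.0
```

```bash
python3 st.py "[591-s['tool_pos'][0],-31-s['tool_pos'][1],199-s['tool_pos'][2]]"
```

```text
[-0.359 -0.24   2.301  0.704  0.669  0.373] [563.6 -35.8 207.8] 
 [[ 0.733  0.355  0.58 ]
 [ 0.285 -0.935  0.211]
 [ 0.618  0.011 -0.786]] pitch 2.73 22.4 [ 0.1  1.  -0.2]
shift/300: [0.054 0.017 0.079]
```

Emit:
carry_out(targets=[[[0.02,0.01,0.04],0],[[0.04,0.015,0.07],0],[[0.055,0.017,0.08],0],[[0.055,0.017,0.08],0]])

```text
clock: 22.9
tool_pos: [589.1, -30.6, 195.0]
eef_rot: [0.93, 0.171, 0.32, -0.055]
wrist_force: [-0.3, 0.2, 0.6]
width: 0.021
gripper_force: 0.0
```

```bash
python3 st.py "[0,0,10]"; python3 - <<'E'
from h import *
p,d=imaging.capture("top");q,e=imaging.capture("side")
a=cv2.resize(p[150:230,310:410],None,fx=4,fy=4,interpolation=3);b=cv2.resize(q[150:230,280:380],None,fx=4,fy=4,interpolation=3)
cv2.imwrite("pics/c2.png",np.hstack([a,b])[...,::-1])
E
```

```text
[-0.324 -0.17   2.27   0.719  0.623  0.377] [589.1 -30.6 195. ] 
 [[ 0.736  0.354  0.577]
 [ 0.283 -0.935  0.212]
 [ 0.614  0.007 -0.789]] pitch 2.723 22.9 [-0.3  0.2  0.6]
shift/300: [ 0.02   0.    -0.026]
```

View pics/c2.png

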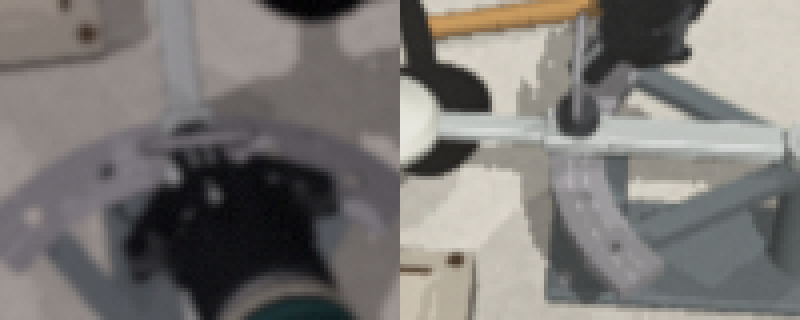

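Top crop: the two closed fingertips (215,150) lie under the ring's top bar (200,140), side-centred. I'll go a little deeper, then lift while watching the force.

Emit:
carry_out(targets=[[[0.004,0.003,0.015],0],[[0.008,0.005,0.027],0],[[0.008,0.005,0.027],0]])

```text
clock: 23.38
tool_pos: [595.8, -29.7, 189.8]
eef_rot: [0.93, 0.171, 0.32, -0.055]
wrist_force: [-0.4, 0.3, -0.3]
width: 0.017
gripper_force: 0.0
```

Emit:
carry_out(targets=[[[0.01,0,-0.013],0],[[0.015,0,-0.02],0],[[0.021,0,-0.027],0],[[0.021,0,-0.027],0]])

```text
clock: 23.88
tool_pos: [594.9, -29.5, 199.5]
eef_rot: [0.93, 0.171, 0.319, -0.055]
wrist_force: [-1.0, 0.0, -3.8]
width: 0.021
gripper_force: 2.1
```

```bash
python3 st.py "[0,0,10]"
```

```text
[-0.317 -0.163  2.255  0.706  0.627  0.396] [594.9 -29.5 199.5] 
 [[ 0.737  0.354  0.575]
 [ 0.283 -0.935  0.212]
 [ 0.613  0.007 -0.79 ]] pitch 2.718 23.875 [-1.   0.  -3.8]
shift/300: [ 0.02   0.    -0.026]
```

Contact, with about 4 N down. Lifting 14 mm more.

Emit:
carry_out(targets=[[[0.007,0,-0.01],0],[[0.014,0,-0.019],0],[[0.021,0,-0.028],0],[[0.029,0,-0.037],0],[[0.029,0,-0.037],0]])

```text
clock: 24.5
tool_pos: [595.1, -29.4, 214.1]
eef_rot: [0.93, 0.171, 0.32, -0.055]
wrist_force: [-5.6, -1.1, -5.7]
width: 0.019
gripper_force: 3.7
```

```bash
python3 st.py "[0,0,10]"; cat > ring.py <<'E'
from h import *
p,d=imaging.capture("side");w=world("side",d)
m=(w[...,2]>215)&(w[...,2]<262)&(w[...,0]>555)&(w[...,0]<625)&(abs(w[...,1])<95)&(p.max(-1)>75)
q=w[m];print("ring",len(q),np.percentile(q,[2,50,98],axis=0).round())
p,d=imaging.capture("top");W=world("top",d)
m=(W[...,2]>150)&(W[...,2]<172)&(W[...,0]>670)&(abs(W[...,1])<150)&(p.min(-1)>120)
c=cv2.minEnclosingCircle(W[m][:,:2].astype(np.float32));print("lamp",c,"angle",np.arctan2(c[0][1]+58,c[0][0]-410)-np.arctan2(-8.67+58,732.5-410))
cv2.imwrite("pics/cur.png",p[...,::-1])
E
python3 ring.py
```

```text
[-0.316 -0.181  2.24   0.679  0.651  0.431] [595.1 -29.4 214.1] 
 [[ 0.737  0.354  0.576]
 [ 0.284 -0.935  0.212]
 [ 0.613  0.007 -0.79 ]] pitch 2.71 24.5 [-5.6 -1.1 -5.7]
shift/300: [ 0.02   0.    -0.026]
ring 98 [[561. -58. 218.]
 [587. -20. 245.]
 [602.   3. 256.]]
lamp ((734.6656494140625, -8.929612159729004), 41.69707107543945) angle -0.0017788158438796497
```

Pin is lifted about 15 mm. Swinging gently, about 0.22 rad along the arc.

Emit:
carry_out(targets=[[[0.002,-0.015,0.0015],0],[[0.004,-0.03,0.003],0],[[0.0064,-0.045,0.0045],0],[[0.008,-0.06,0.0055],0],[[0.009,-0.075,0.006],0],[[0.01,-0.088,0.007],0],[[0.0105,-0.1,0.007],0],[[0.011,-0.115,0.0072],0],[[0.011,-0.129,0.0073],0],[[0.011,-0.129,0.0073],0]])

```text
clock: 25.85
tool_pos: [585.5, 8.7, 214.5]
eef_rot: [0.93, 0.171, 0.32, -0.055]
wrist_force: [-2.0, 0.0, -5.6]
width: 0.021
gripper_force: 2.3
```

```bash
python3 st.py "[0,0,10]"; python3 ring.py
```

```text
[-0.231 -0.22   2.271  0.631  0.612  0.539] [585.5   8.7 214.5] 
 [[ 0.736  0.354  0.576]
 [ 0.283 -0.935  0.212]
 [ 0.614  0.007 -0.789]] pitch 2.662 25.85 [-2.   0.  -5.6]
shift/300: [ 0.02   0.    -0.026]
ring 116 [[566. -19. 218.]
 [577.  16. 240.]
 [592.  41. 254.]]
lamp ((716.3109741210938, 61.08495330810547), 41.55698776245117) angle 0.2190044895816557
```

The arm followed to 0.219. I'll carry it to about 0.28, then lower the pin's foot onto the plate short of the hole.

Emit:
carry_out(targets=[[[-0.002,-0.013,0.002],0],[[-0.005,-0.026,0.005],0],[[-0.007,-0.038,0.007],0],[[-0.007,-0.038,0.007],0]])

```text
clock: 26.45
tool_pos: [581.0, 19.1, 211.2]
eef_rot: [0.93, 0.171, 0.32, -0.055]
wrist_force: [-2.7, -2.1, -5.1]
width: 0.018
gripper_force: 2.8
```

Emit:
carry_out(targets=[[[-0.007,0,0.009],0],[[-0.014,0,0.018],0],[[-0.014,0,0.018],0]])

```text
clock: 26.82
tool_pos: [581.3, 18.9, 204.5]
eef_rot: [0.93, 0.171, 0.32, -0.055]
wrist_force: [-2.8, 1.1, -5.1]
width: 0.017
gripper_force: 2.2
```

```bash
python3 st.py "[0,0,10]"; python3 ring.py
```

```text
[-0.208 -0.221  2.292  0.635  0.583  0.548] [581.3  18.9 204.5] 
 [[ 0.737  0.354  0.576]
 [ 0.283 -0.935  0.212]
 [ 0.614  0.007 -0.789]] pitch 2.654 26.825 [-2.8  1.1 -5.1]
shift/300: [ 0.02   0.    -0.026]
ring 91 [[561.  -9. 216.]
 [574.  25. 236.]
 [589.  51. 244.]]
lamp ((707.8739013671875, 81.44148254394531), 41.47332000732422) angle 0.28603723541262116
```

Emit:
carry_out(targets=[[[-0.004,0,0.005],0],[[-0.008,0,0.0105],0],[[-0.008,0,0.0105],0]])

```text
clock: 27.3
tool_pos: [581.6, 18.5, 200.9]
eef_rot: [0.93, 0.171, 0.32, -0.055]
wrist_force: [-3.4, 1.0, -3.7]
width: 0.019
gripper_force: 2.0
```

```bash
python3 st.py "[0,0,10]"; python3 ring.py
```

```text
[-0.208 -0.216  2.295  0.643  0.575  0.539] [581.6  18.5 200.9] 
 [[ 0.736  0.353  0.577]
 [ 0.283 -0.936  0.211]
 [ 0.615  0.008 -0.789]] pitch 2.654 27.3 [-3.4  1.  -3.7]
shift/300: [ 0.02   0.    -0.026]
ring 84 [[561. -12. 216.]
 [573.  24. 234.]
 [589.  51. 247.]]
lamp ((707.7810668945312, 82.96219635009766), 40.90842056274414) angle 0.2903371169192992
```

The finger still carries 3.7 N at this height, which suggests the foot is already entering the hole. Lowering further.

Emit:
carry_out(targets=[[[-0.006,0,0.008],0],[[-0.012,0,0.016],0],[[-0.012,0,0.016],0]])

```text
clock: 27.78
tool_pos: [583.1, 17.8, 196.3]
eef_rot: [0.93, 0.171, 0.322, -0.054]
wrist_force: [0.8, -0.7, -0.8]
width: 0.021
gripper_force: 0.2
```

```bash
python3 st.py "[0,0,10]"; python3 ring.py
```

```text
[-0.208 -0.208  2.299  0.656  0.562  0.523] [583.1  17.8 196.3] 
 [[ 0.735  0.352  0.58 ]
 [ 0.282 -0.936  0.21 ]
 [ 0.617  0.01  -0.787]] pitch 2.654 27.775 [ 0.8 -0.7 -0.8]
shift/300: [ 0.021  0.    -0.026]
ring 75 [[561. -22. 216.]
 [573.  22. 232.]
 [588.  50. 249.]]
lamp ((706.6903686523438, 83.01464080810547), 41.698150634765625) angle 0.29190202048412806
```

```bash
cat > bar.py <<'E'
from h import *
def bar(n,p,d,ang):
    w=world(n,d);x=w[...,0]-410;y=w[...,1]+58
    a=x*np.cos(ang)+y*np.sin(ang);l=-x*np.sin(ang)+y*np.cos(ang)
    for lo,hi in((8,16),(16,24),(24,32)):
        m=(abs(a-180)<7)&(l>lo)&(l<hi)&(w[...,2]>190)&(w[...,2]<270);z=np.sort(w[m][:,2]);print(n,(lo,hi),len(z),z[-8:].round(1))
import sys
if len(sys.argv)>1:
    for n in("side","top"): 
        f=np.load(n+"0.npz");bar(n,f["p"],f["d"],.147)
for n in("side","top"):
    p,d=imaging.capture(n);bar(n,p,d,.44)
    a=cv2.resize(p[150:230,280:380] if n=="side" else p[150:230,300:400],None,fx=4,fy=4,interpolation=3)
    cv2.imwrite(f"pics/b_{n}.png",a[...,::-1])
cv2.imwrite("pics/b.png",np.hstack([cv2.imread("pics/b_top.png"),cv2.imread("pics/b_side.png")]))
E
python3 bar.py 1
```

```text
side (8, 16) 5 [230.3 232.7 232.8 234.8 236. ]
side (16, 24) 6 [229.9 230.6 231.1 232.1 234.1 234.9]
side (24, 32) 12 [226.  227.2 227.6 227.9 229.3 230.6 232.  234.7]
top (8, 16) 11 [233.5 234.2 235.5 235.9 236.1 236.6 236.8 237. ]
top (16, 24) 10 [233.1 233.1 233.7 234.8 235.3 235.8 238.1 238.6]
top (24, 32) 12 [228.2 231.3 232.1 232.2 232.5 232.8 234.1 235.3]
side (8, 16) 23 [232.3 232.8 233.  233.1 234.4 235.1 235.5 240.1]
side (16, 24) 6 [230.  232.  232.3 235.2 235.4 235.9]
side (24, 32) 14 [224.8 227.8 228.1 228.7 230.5 231.2 231.7 234. ]
top (8, 16) 14 [233.1 234.6 234.8 234.9 235.1 235.9 236.5 237.1]
top (16, 24) 10 [232.7 233.  233.1 233.2 234.  234.8 235.4 236.2]
top (24, 32) 12 [228.6 229.8 230.1 230.5 230.7 231.2 231.6 234.1]
```

View pics/b.png

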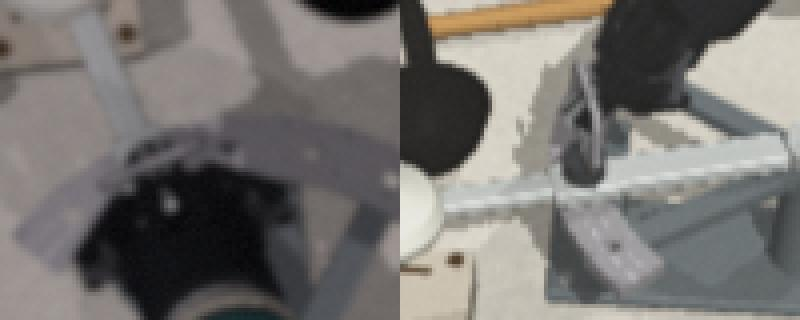

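The bar height matches the initial seated height within about 1 mm and the arm is at 0.29, so the pin is seated. Now easing the finger out backwards.

Emit:
carry_out(targets=[[[-0.006,0,0.008],0],[[-0.03,0.003,-0.012],0],[[-0.08,0.008,-0.05],0],[[-0.14,0.014,-0.1],0],[[-0.215,0.02,-0.155],0],[[-0.215,0.02,-0.155],0]])

```text
clock: 28.72
tool_pos: [507.5, -16.0, 191.2]
eef_rot: [0.93, 0.17, 0.32, -0.054]
wrist_force: [-0.2, 0.1, -0.2]
width: 0.019
gripper_force: 0.0
```

```bash
python3 st.py "[-30,-20,120]"; python3 bar.py
```

```text
[-0.361 -0.363  2.418  0.694  0.677  0.387] [507.5 -16.  191.2] 
 [[ 0.737  0.351  0.577]
 [ 0.281 -0.936  0.21 ]
 [ 0.614  0.008 -0.789]] pitch 2.732 28.725 [-0.2  0.1 -0.2]
shift/300: [ 0.153  0.03  -0.387]
side (8, 16) 5 [229.3 233.6 234.2 234.7 235.3]
side (16, 24) 8 [228.4 231.4 232.4 232.8 232.9 233.8 233.9 235.6]
side (24, 32) 11 [221.5 223.7 226.3 227.2 228.6 230.8 231.8 232.7]
top (8, 16) 11 [233.9 235.2 235.4 235.6 236.1 236.3 236.7 237.5]
top (16, 24) 10 [233.6 233.7 233.7 234.2 235.1 235.6 236.3 239. ]
top (24, 32) 12 [229.3 229.8 230.3 230.9 233.1 233.3 234.2 234.7]
```

Clear of the ring. Raising the tool and taking a final look.

Emit:
carry_out(targets=[[[0.04,0,-0.06],0],[[0.1,0,-0.13],0],[[0.16,0,-0.2],0],[[0.22,0,-0.28],0],[[0.22,0,-0.28],0],[[0.22,0,-0.28],0]])

```text
clock: 29.58
tool_pos: [509.3, -14.0, 297.6]
eef_rot: [0.93, 0.171, 0.32, -0.055]
wrist_force: [-0.4, 0.4, -0.1]
width: 0.022
gripper_force: 0.0
```

```bash
python3 ring.py; python3 - <<'E'
from h import *
p,d=imaging.capture("side");cv2.imwrite("pics/final.png",p[...,::-1])
s=sense();print(s["clock"],s["tool_pos"],s["wrist_force"])
E
```

```text
ring 50 [[561.  -7. 216.]
 [573.  28. 232.]
 [589.  51. 236.]]
lamp ((707.1011352539062, 82.52935028076172), 41.03223419189453) angle 0.2900319028629865
29.725 [508.80466666 -13.92848953 296.49932717] [ 0.109301    0.80099251 -0.27281591]
```

View pics/final.png

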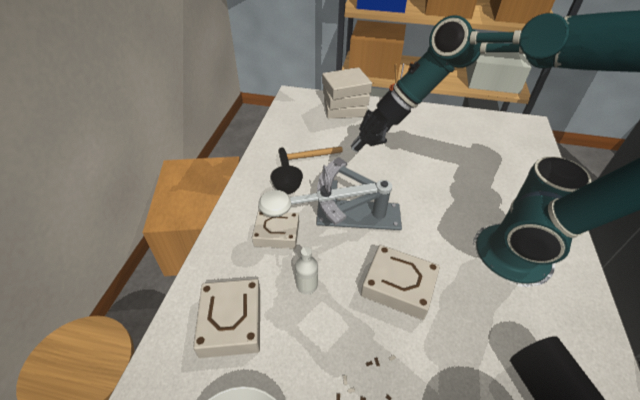

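The lamp (275,202) now stands over the small mould (276,228). The bowl, bottle and mallet are where they were, and the gripper (370,130) is clear of everything.

```bash
python3 -c "
from station import job
print(job.close_job())"
```

```text
the job is handed in; nothing more can be done
None
```

Job handed in at about 30 s: the lamp arm is one hole over (measured 0.29 rad), above the small mould. The pin looks fully seated, its ring bar back at starting height to within about 1 mm. The robot is clear, nothing was gripped, and the mould, bowl, bottle and mallet look unmoved.

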